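Set the line tension and hold the spooler's telescopic arm open

TASK

Get the line spooling station ready for the wide spool: turn its tension dial to mark 7 (the marks run clockwise from 0 to 10, with long marks at 0, 5 and 10), then squeeze in the release button on the arm's head, draw the telescopic arm out past its first stop to the second, fully open, and keep holding it there against its spring for me to drop the spool in. Finish while still holding the arm out; leave the dial at 7 and do not disturb the spool and reel parts lying around the station.

Things in the scene. Friction and masses are not known exactly. Their poses are not given: they have to be found in the camera images.
- spooler: Line spooling station, bolted down. Base plate 160 x 320 x 12 mm; grey brake housing 100 x 100 mm at y -155 to -55 mm, its flat top 112 mm above the counter. Origin: on the counter under the machine's middle; x points away from the worker's side, y along the telescopic tubes, from the housing to the arm (the way the arm draws out), z up. Place and yaw vary.
- tension_dial (a joint): Dial angle in rad: 0 at mark 0, growing clockwise seen from above, end stops at 0 and 4.712 (mark 10). Eleven marks 27 degrees (0.471 rad) apart: mark 7 is at 3.299. In the station's frame mark 0 lies 135 degrees anticlockwise from +x, mark 5 at +x. Friction 0.04 N m; it stays where it is left.
- dial_grip (a point): On the dial's vertical axis, 24 mm above the housing's top (136 mm up). Black wing knob: bar 46 mm long, 14 mm wide, from 7 to 35 mm above the housing's top, on a round skirt 48 mm across, 7 mm high. Turns with the dial: x along the bar to the pointer end (white line), y across the bar, z up. Nothing else stands on the housing.
- spool_arm (a joint): How far the arm is drawn out, in m: 0 closed, 0.040 first stop, 0.080 second stop (end of travel). A catch locks it at 0 and at the first stop unless the button is pressed at least 4 mm; nothing latches at the second stop. Locked, it has 1 to 3 mm play. A spring pulls it shut with 4 N when closed, 7 N at the second stop, plus 1 N friction. Let go there, it runs back to the first stop.
- head_grip (a point): Centre of the arm's squeeze head, 130 mm up; moves with the arm, axes as the station's. Black block 30 mm in x, 32 in y, 108 to 150 mm above the counter (36.5 mm across x with the button). Pinching it across x from above presses the button. Below: upright 30 x 18 mm, cone of 20 mm radius at 82 mm height towards the housing, carriage 100 mm wide up to 49 mm high.
- release_button (a joint): How far the release button is pressed, in m: 0 out, 0.006 fully in (nearly flush with the head). Spring 1.6 N at first, 4 N fully in; springs out when let go. It travels with the arm.
- button_face (a point): Middle of the button's outer face: steel, 16 mm in y, 24 mm high, standing 6.5 mm out of the head's +x face (away from the worker). Pressed towards -x of the station.
- bulk_spool_center (a point): Centre of the wide line spool, white flanges, 100 mm across and 60 mm high, lying flat beside the station; leave it.
- side_plate_center (a point): Centre of the green baitcaster side plate, about 63 x 48 x 12 mm, lying flat; leave it.
- cork_grip_center (a point): Centre of the cork handle grip, 30 mm across and 90 mm high, standing on end; leave it.
- reel_foot_center (a point): Centre of the nickel reel foot, 60 x 20 x 24 mm, lying; leave it.

How it is judged:
By the outcome, as a careful person would: the job done as asked, in the order asked, and still so for the second after the job is handed in, while the arm keeps its last pose, push and grip.
It also fails if it takes over 61 s, if anything falls off the work surface, if the arm or the gripper's body presses on something with over 40 N, if the wrist force passes 120 N, or if a joint passes its speed limit or range.

ROBOT

A 7-joint arm with a two-finger parallel gripper is mounted at the origin on the work surface. World frame = base frame: x ahead of the robot, y to its left, z up, the work surface at z = 0. Lengths are in mm, angles in rad, forces in N, time in s.
With the tool pointing down it reaches from about 400 to 875 mm from the base axis. Payload 6.5 kg.
Tool frame: the origin (TCP) lies at the very end of the fingers, on their centre line; the grasp point (between the pads) lies 19 mm behind it; z points along the fingers, y is the line along which they close (so a half turn about z gives the same grasp; the last joint's range is limited). The gripper opens to 88 mm and grips with 3 to 60 N. Pads are 18 mm wide; open, the fingers measure 123 mm over their backs; the gripper's body (75 mm by 187 mm) begins 45 mm behind the grasp point.
Start: joints at [-1.366, 0.536, -0.004, 1.538, 0.003, 1.067, -0.071], TCP at [173.872, 626.306, 238.716] pointing down, gripper open.
Joint ranges: [-2.7, 2.7], [-0.37, 2.16], [-1.27, 1.26], [0.24, 2.4], [-1.31, 4.45], [0.19, 1.91], [-2.76, 2.76]. Speed limits (rad/s): [2.39, 2.39, 3.14, 3.14, 3.14, 3.14, 3.14].

INTERFACE

Orientations are given as a rotation vector (axis times angle).
In Python, from cell import status, cams, order gives the robot as it stands. The module is installed in compiled form; this text tells all that it offers.
- The arm moves only by the tool drive_tool, never from a script. Its argument "steps" is a list of rows, each an object with "translation": the shift along the tool's x, y, z in mm, a list of three; "twist": the turn about the tool's z in degrees; "gripper": the closure in counts, from 0 (fully open) to 255 (shut). In form: [{"translation": [x, y, z], "twist": twist, "gripper": gripper}, ...]. A call has 1 to 5 rows; each row shifts and turns the commanded pose from where the row before left it, along the tool's axes as they then stand; what a row does not reach is not made up. A row lasts 1/10 s, in which the tool goes at most 50 mm and 8.59 degrees, less where a joint would pass 70% of its speed; a pose out of reach is approached as far as the arm can. A call with a gripper value outside its range is refused whole. The fingers move at their own pace and stop on an object; the grip force is fixed at half the most. Time passes only in rows, so rows that do not move let the fingers close. It gives the time, the measured TCP pose, the force, the opening and the grip force at its end, in the units of the state.
- status.state(): the state, without advancing time (a new reading comes with each control period).
- cams.capture(name): name is "side" or "top"; returns a dict with "pixels" (420x560x3 uint8, blue, green, red), "vertical_fov" (degrees; the focal length in pixels is half the picture's height over the tangent of half this angle, whatever the lens; pixels are square), "cx", "cy" (the principal point, pixels), "R" (3x3) and "t" (3): a world point X has camera coordinates R X + t. Camera axes: x right, y down, z forward; pixel columns grow to the right and rows downward; lengths in mm; the calibration is good to about 2 mm. A picture is of the moment at which its call begins. There is no depth.
- order.job_done(): hands the job in; it is judged then, once.
The state is a dict: "clock": time; "joint_positions": joint angles; "qvel": joint speeds; "joint_torque": joint torques, N m; "tcp_pos": TCP position; "orientation": TCP orientation; "wrist_force": force on the tool from outside, world axes, zero at the start; "ft_torque": the same for the moment, N m; "opening": opening from 0.0 (shut) to 1.0 (fully open); "gripper_force": force on a finger pad.
Only numpy, scipy, OpenCV 4.12 (cv2) and the standard library are available. Lean on these libraries where they do the work, as an engineer would, in place of code of your own. Each camera call takes 0.05 s, during which the arm holds its last target. There are 200 camera calls.

## Working session

There is one attempt and no reset: what is moved stays moved. The work goes in short steps, Python scripts to look and compute and a tool call to move; the robot and the scene stay as the last step left them, time stands still between calls to the robot, and variables do not carry over. Pictures are saved under pics/ and viewed, at most 10 in all, crops included, and the job is handed in when it is done.

Besides the shell and the picture viewer there is one more tool, called after "Request:" by a JSON object that holds its "name" and its "arguments". drive_tool: Moves the arm, as the interface text tells. Its arguments: {"type":"object","properties":{"steps":{"type":"array"}},"required":["steps"]}

```bash
mkdir -p pics; python3 - <<'E'
from cell import status,cams
import cv2,numpy as np
for n in("side","top"):
    c=cams.capture(n); cv2.imwrite(f"pics/{n}0.png",c["pixels"]); print(n,c["vertical_fov"],c["cx"],c["cy"],np.round(c["R"],4).tolist(),np.round(c["t"],1).tolist())
print(status.state())
E
```

```text
side 45.5023074560346 285.8111338602937 199.47194993998073 [[0.998, -0.0626, -0.0111], [-0.0537, -0.7364, -0.6744], [0.034, 0.6737, -0.7383]] [-557.9, 68.4, 833.3]
top 49.94449325492786 285.330837297633 209.81451375808282 [[-0.0158, -0.9999, 0.006], [-0.9914, 0.0149, -0.1299], [0.1298, -0.008, -0.9915]] [-32.1, 585.5, 772.6]
{'clock': 0.1, 'joint_positions': array([-1.36620509,  0.53711856, -0.00445834,  1.53873784,  0.00262274,
        1.06731373, -0.0712084 ]), 'qvel': array([ 6.04505559e-04, -1.96957236e-03, -1.65805213e-03, -2.14551352e-03,
        6.31450189e-05,  8.88610893e-04,  3.87840000e-05]), 'joint_torque': array([ 1.83397329e-03, -5.72075379e+01,  9.93353538e-01, -2.52231807e+01,
       -5.62007586e-02,  1.34198618e-02,  3.00704869e-05]), 'tcp_pos': array([173.73160991, 625.78532956, 237.92249789]), 'orientation': array([-4.23905741e-01, -3.11277334e+00,  2.46503771e-03]), 'wrist_force': array([-0.96588087,  0.32410355,  0.34837559]), 'ft_torque': array([0.02636747, 0.04159876, 0.00983151]), 'gripper_force': 0.0, 'opening': 1.000187791682693}
```

View pics/side0.png

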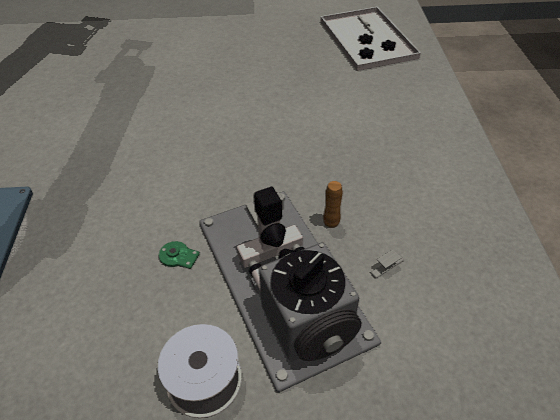

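View pics/top0.png

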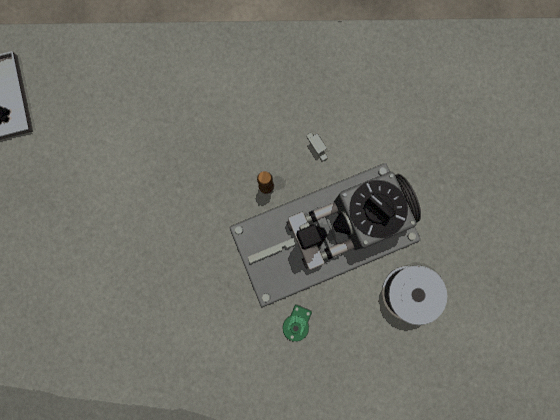

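The side view shows the dial at about (308,280) and the squeeze head at (268,205). In the top view the dial is at (378,209), the head at (311,236), and the plate screws at (238,230), (266,298), (412,237) and (383,171). Next I'll enlarge the dial and triangulate.

```bash
cat > h.py <<'E'
import numpy as np,cv2
from cell import cams,status
def cam(n,save=None):
    c=cams.capture(n); 
    if save: cv2.imwrite(f"pics/{save}.png",c["pixels"])
    return c
def ray(c,uv):
    h=c["pixels"].shape[0]; f=h/2/np.tan(np.radians(c["vertical_fov"]/2)); R=np.array(c["R"]);t=np.array(c["t"])
    d=R.T@np.array([(uv[0]-c["cx"])/f,(uv[1]-c["cy"])/f,1]); return -R.T@t,d/np.linalg.norm(d)
def onz(c,uv,z):
    o,d=ray(c,uv); return o+d*(z-o[2])/d[2]
def proj(c,X):
    h=c["pixels"].shape[0]; f=h/2/np.tan(np.radians(c["vertical_fov"]/2)); p=np.array(c["R"])@X+c["t"]
    return f*p[:2]/p[2]+[c["cx"],c["cy"]]
def tri(c1,p1,c2,p2):
    o1,d1=ray(c1,p1);o2,d2=ray(c2,p2); s=np.linalg.lstsq(np.c_[d1,-d2],o2-o1,rcond=None)[0]
    a,b=o1+s[0]*d1,o2+s[1]*d2; return (a+b)/2,np.linalg.norm(a-b)
E
python3 - <<'E'
from h import *
s,t=cam("side"),cam("top")
print("dial",tri(s,(308,280),t,(378,209)),"head top",tri(s,(267,193),t,(311,236)))
P=[onz(t,p,14)[:2] for p in((238,230),(266,298),(412,237),(383,171))]
print(np.round(P,1)); P=np.array(P)
v=(P[0]+P[1]-P[2]-P[3]); print("centre",P.mean(0),"yaw of y axis",np.degrees(np.arctan2(v[1],v[0])))
w=P[1]-P[0];print("w",np.degrees(np.arctan2(w[1],w[0])),np.linalg.norm(w),np.linalg.norm(v)/2)
A=cv2.resize(t["pixels"][160:280,290:430],None,fx=5,fy=5,interpolation=cv2.INTER_CUBIC)
B=cv2.resize(s["pixels"][175:325,230:370],None,fx=4,fy=4,interpolation=cv2.INTER_CUBIC)
cv2.imwrite("pics/tz.png",np.clip(A*1.7,0,255).astype(np.uint8)); cv2.imwrite("pics/sz.png",np.clip(B*1.7,0,255).astype(np.uint8))
E
```

```text
dial (array([ 575.50832797, -192.06091474,  112.33725709]), np.float64(2.309144371708686)) head top (array([529.38470979, -78.50579788, 157.94123846]), np.float64(1.5788914855509935))
[[ 552.    46.4]
 [ 428.1   -3.9]
 [ 534.2 -273.8]
 [ 658.8 -225.8]]
centre [ 543.27447357 -114.26048906] yaw of y axis 111.44859230335089
w -157.9234620859951 133.72321712592378 291.15361521790595
```

View pics/tz.png

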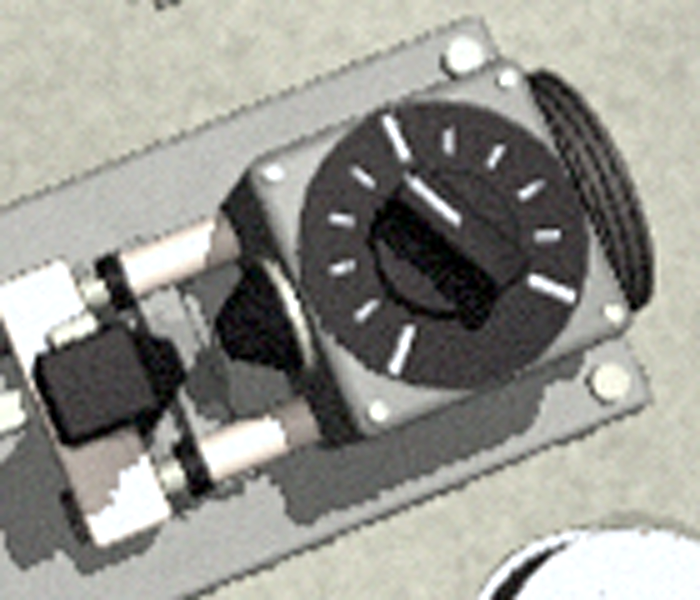

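View pics/sz.png

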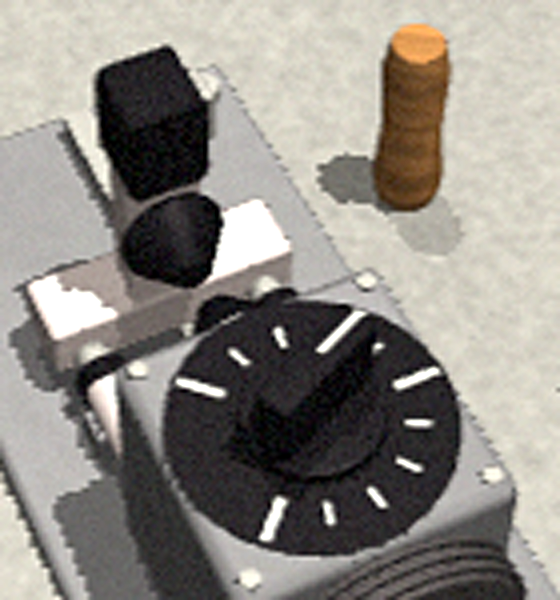

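```bash
cat >> h.py <<'E'
from scipy.spatial.transform import Rotation as Rot
def rel(target,yaw=None):
    s=status.state(); R=Rot.from_rotvec(s["orientation"]).as_matrix()
    ya=np.degrees(np.arctan2(R[1,1],R[0,1]))
    print("tcp",np.round(s["tcp_pos"],1),"tool-y yaw",round(ya,2),"q",np.round(s["joint_positions"],2),"shift now",np.round(R.T@(np.array(target)-s["tcp_pos"]),1))
    if yaw is not None:
        tw=(ya-yaw+90)%180-90
        R2=R@Rot.from_euler("z",tw,degrees=True).as_matrix()
        print("twist",tw,"shift after twist",np.round(R2.T@(np.array(target)-s["tcp_pos"]),1))
E
python3 - <<'E'
from h import *
s,t=cam("side"),cam("top")
T=np.array([(272,174),(508,78),(613,313),(378,412)])/5+(290,160)
S=np.array([(137,370),(366,280),(490,475),(250,578)])/4+(230,175)
Q=[tri(s,a,t,b) for a,b in zip(S,T)]
for q in Q: print(np.round(q[0],1),round(q[1],1))
C=np.mean([q[0] for q in Q],0);print("centre",C)
A=[q[0] for q in Q]
v=A[0]+A[3]-A[1]-A[2]; w=A[0]+A[1]-A[2]-A[3]
print("yaw y",np.degrees(np.arctan2(v[1],v[0])),"yaw x",np.degrees(np.arctan2(w[1],w[0])))
# marks: 5 and 0,10 direction
for n,p in (("0",(400,350)),("5",(397,138)),("10",(552,288)),("7",(495,155))):
    X=onz(t,np.array(p)/5+(290,160),113); d=X-C; print("mark",n,np.degrees(np.arctan2(d[1],d[0])))
a,b=[onz(t,np.array(p)/5+(290,160),147) for p in((410,180),(458,221))]
print("ptr",a,b,np.degrees(np.arctan2(*(a-b)[1::-1])),"from centre",np.degrees(np.arctan2(*(a-C)[1::-1])))
a,b=tri(s,np.array((372,335))/4+(230,175),t,np.array((410,180))/5+(290,160)); print(a,b)
# head top face corners
Tt=np.array([(38,357),(125,325),(155,405),(68,443)])/5+(290,160)
print("head",np.mean([onz(t,p,150) for p in Tt],0))
rel([575,-192,250],0)
E
```

```text
[ 560.5 -147.6   99.5] 81.4
[ 601.2 -196.8  194.5] 22.7
[ 584.8 -240.4  153.4] 75.3
[ 541.5 -189.     6.6] 30.9
centre [ 571.98100174 -193.44724022  113.50300132]
yaw y 129.86366566842045 yaw x 67.38064659260772
mark 0 153.41745556938753
mark 5 20.427724904616095
mark 10 -109.7998443741002
mark 7 -29.310661176221235
ptr [ 590.48422078 -176.10254179  147.        ] [ 577.3161197  -190.56367481  147.        ] 47.67945382437352 from centre 43.148979031643115
[ 594.26551569 -178.10409548  137.07887085] 4.349697337436942
head [528.47004147 -76.44369652 150.        ]
tcp [173.8 626.1 238.4] tool-y yaw 74.48 q [-1.37  0.54 -0.    1.54  0.    1.07 -0.07] shift now [-605.4 -681.   -11.2]
twist 74.48415878763876 shift after twist [-818.1  401.2  -11.2]
```

```bash
python3 - <<'E'
from h import *
s,t=cam("side"),cam("top")
T=np.array([(272,174),(508,78),(613,313),(378,412)])/5+(290,160)
S=np.array([(366,280),(490,475),(250,578),(137,370)])/4+(230,175)
Q=[tri(s,a,t,b) for a,b in zip(S,T)]
for q in Q: print(np.round(q[0],1),round(q[1],1))
A=[q[0] for q in Q];C=np.mean(A,0);print("centre",C)
v=A[0]+A[3]-A[1]-A[2]; w=A[0]+A[1]-A[2]-A[3]
print("yaw y",np.degrees(np.arctan2(v[1],v[0])),"yaw x",np.degrees(np.arctan2(w[1],w[0])))
# head top corners: station (-x,+y),(+x,+y),(+x,-y),(-x,-y)
Tt=np.array([(68,443),(38,357),(125,325),(155,405)])/5+(290,160)
Sb=np.array([(100,85),(170,50),(205,105),(115,128)])/4+(230,175)
H=[tri(s,a,t,b) for a,b in zip(Sb,Tt)]
for q in H: print(np.round(q[0],1),round(q[1],1))
h=np.mean([q[0] for q in H],0);print("head",h)
th=np.radians(21.4);e=np.array([[np.cos(th),np.sin(th)],[-np.sin(th),np.cos(th)]])
print("head-dial in station",e@(h-C)[:2])
rel([C[0],C[1],250],47.7-90)
E
```

```text
[ 599.3 -137.8  112.7] 1.4
[ 629.8 -216.7  113.4] 0.7
[ 551.9 -247.2  113.4] 1.8
[ 520.8 -169.4  113.3] 1.4
centre [ 575.44322876 -192.80022972  113.1878591 ]
yaw y 111.46697729845073 yaw x 21.67882144463439
[511.8 -67.6 141. ] 2.7
[537.5 -58.6 147.5] 1.5
[547.7 -85.7 147.6] 2.7
[519.7 -94.5 148.6] 3.3
head [529.14943114 -76.62377204 146.14401622]
head-dial in station [ -0.71201722 125.0582986 ]
tcp [173.9 626.2 238.6] tool-y yaw 74.49 q [-1.37  0.54 -0.    1.54  0.    1.07 -0.07] shift now [-606.  -681.8  -11.2]
twist -63.212790799970435 shift after twist [ 335.5 -848.2  -11.2]
```

Request:
{"name": "drive_tool", "arguments": {"steps": [{"translation":[-35,-29,0],"twist":0,"gripper":0},{"translation":[-35,-29,0],"twist":0,"gripper":0},{"translation":[-35,-29,0],"twist":0,"gripper":0},{"translation":[-35,-29,0],"twist":0,"gripper":0},{"translation":[-35,-29,0],"twist":0,"gripper":0}]}}

```text
clock: 0.9
tcp_pos: [304.6, 438.2, 238.9]
orientation: [0.424, 3.113, 0.001]
wrist_force: [1.0, -0.0, -0.1]
opening: 1.0
gripper_force: 0.0
```

Request:
{"name": "drive_tool", "arguments": {"steps": [{"translation":[-35,-29,0],"twist":0,"gripper":0},{"translation":[-35,-29,0],"twist":0,"gripper":0},{"translation":[-35,-29,0],"twist":0,"gripper":0},{"translation":[-35,-29,0],"twist":0,"gripper":0},{"translation":[-35,-29,0],"twist":0,"gripper":0}]}}

```text
clock: 1.4
tcp_pos: [434.4, 251.7, 239.1]
orientation: [0.424, 3.112, 0.001]
wrist_force: [0.5, -0.1, 0.0]
opening: 1.001
gripper_force: 0.0
```

Request:
{"name": "drive_tool", "arguments": {"steps": [{"translation":[-26,-39,0],"twist":0,"gripper":0},{"translation":[-26,-39,0],"twist":0,"gripper":0},{"translation":[-26,-39,0],"twist":0,"gripper":0},{"translation":[-26,-39,0],"twist":0,"gripper":0},{"translation":[-26,-39,0],"twist":0,"gripper":0}]}}

```text
clock: 1.9
tcp_pos: [507.1, 28.8, 239.1]
orientation: [0.424, 3.112, 0.001]
wrist_force: [-0.3, 1.0, 0.2]
opening: 1.001
gripper_force: 0.0
```

Request:
{"name": "drive_tool", "arguments": {"steps": [{"translation":[-26,-39,0],"twist":0,"gripper":0},{"translation":[-26,-39,0],"twist":0,"gripper":0},{"translation":[-26,-39,0],"twist":0,"gripper":0},{"translation":[-26,-39,0],"twist":0,"gripper":0},{"translation":[-26,-39,0],"twist":8.5,"gripper":0}]}}

```text
clock: 2.4
tcp_pos: [580.2, -194.0, 239.0]
orientation: [0.656, 3.072, 0.001]
wrist_force: [-0.1, -0.8, 0.4]
opening: 0.996
gripper_force: 0.0
```

Request:
{"name": "drive_tool", "arguments": {"steps": [{"translation":[0,0,8],"twist":8.5,"gripper":0},{"translation":[0,0,8],"twist":8.5,"gripper":0},{"translation":[0,0,8],"twist":8.5,"gripper":0},{"translation":[0,0,8],"twist":8.5,"gripper":0},{"translation":[0,0,8],"twist":8.5,"gripper":0}]}}

```text
clock: 2.9
tcp_pos: [579.9, -192.0, 198.5]
orientation: [1.731, 2.622, 0.0]
wrist_force: [-0.1, -0.3, -0.5]
opening: 1.001
gripper_force: 0.0
```

Request:
{"name": "drive_tool", "arguments": {"steps": [{"translation":[0,0,0],"twist":8.5,"gripper":0},{"translation":[0,0,0],"twist":8.5,"gripper":0},{"translation":[0,0,0],"twist":8.5,"gripper":0},{"translation":[0,0,0],"twist":8.5,"gripper":0},{"translation":[0,0,0],"twist":8.5,"gripper":0}]}}

```text
clock: 3.4
tcp_pos: [579.9, -191.9, 198.8]
orientation: [2.563, 1.817, 0.0]
wrist_force: [0.6, 0.2, 0.2]
opening: 1.005
gripper_force: 0.0
```

```bash
python3 -c "
from h import *
rel([575.4,-192.8,122],-42.3)"
```

```text
tcp [ 579.9 -191.9  198.8] tool-y yaw -19.34 q [-0.25  0.61  0.71  1.71 -0.46  0.99  0.3 ] shift now [-2.4 -4.  76.8]
twist 22.96089532179151 shift after twist [-3.8 -2.7 76.8]
```

Request:
{"name": "drive_tool", "arguments": {"steps": [{"translation":[0,0,0],"twist":8,"gripper":0},{"translation":[0,0,0],"twist":8,"gripper":0},{"translation":[0,0,0],"twist":7,"gripper":0},{"translation":[-4,-2.5,15],"twist":0,"gripper":0},{"translation":[0,0,15],"twist":0,"gripper":0}]}}

```text
clock: 3.9
tcp_pos: [575.2, -193.4, 168.4]
orientation: [2.87, 1.278, 0.001]
wrist_force: [0.0, -0.0, -0.6]
opening: 1.0
gripper_force: 0.0
```

Request:
{"name": "drive_tool", "arguments": {"steps": [{"translation":[0,0,15],"twist":0,"gripper":0},{"translation":[0,0,15],"twist":0,"gripper":0},{"translation":[0,0,10],"twist":0,"gripper":0},{"translation":[0,0,5],"twist":0,"gripper":0},{"translation":[0,0,0],"twist":0,"gripper":0}]}}

```text
clock: 4.4
tcp_pos: [574.9, -193.4, 123.0]
orientation: [-2.87, -1.277, 0.001]
wrist_force: [-0.4, 0.8, -0.0]
opening: 1.001
gripper_force: 0.0
```

Request:
{"name": "drive_tool", "arguments": {"steps": [{"translation":[0,0,0],"twist":0,"gripper":120},{"translation":[0,0,0],"twist":0,"gripper":180},{"translation":[0,0,0],"twist":0,"gripper":190},{"translation":[0,0,0],"twist":0,"gripper":200},{"translation":[0,0,0],"twist":0,"gripper":205}]}}

```text
clock: 4.9
tcp_pos: [575.4, -193.4, 123.9]
orientation: [2.87, 1.277, 0.001]
wrist_force: [-0.3, 0.6, -0.3]
opening: 0.569
gripper_force: 0.0
```

Request:
{"name": "drive_tool", "arguments": {"steps": [{"translation":[0,0,0],"twist":0,"gripper":205},{"translation":[0,0,0],"twist":0,"gripper":215},{"translation":[0,0,0],"twist":0,"gripper":230},{"translation":[0,0,0],"twist":0,"gripper":255},{"translation":[0,0,0],"twist":0,"gripper":255}]}}

```text
clock: 5.4
tcp_pos: [575.4, -193.6, 123.7]
orientation: [2.87, 1.277, 0.0]
wrist_force: [0.5, -1.5, -0.2]
opening: 0.16
gripper_force: 30.0
```

Request:
{"name": "drive_tool", "arguments": {"steps": [{"translation":[0,0,0],"twist":0,"gripper":255},{"translation":[0,0,0],"twist":0,"gripper":255},{"translation":[0,0,0],"twist":0,"gripper":255}]}}

```text
clock: 5.7
tcp_pos: [575.4, -193.5, 123.7]
orientation: [2.87, 1.277, 0.0]
wrist_force: [1.3, -1.0, -1.5]
opening: 0.153
gripper_force: 30.0
```

```bash
python3 -c "
from h import *
rel([575.4,-192.8,122],-122.5)
print(status.state()['ft_torque'],status.state()['opening'])"
```

```text
tcp [ 575.4 -193.5  123.7] tool-y yaw -42.02 q [-0.26  0.73  0.74  1.77 -0.62  0.89  0.03] shift now [ 0.6 -0.5  1.7]
twist 80.48281101007302 shift after twist [-0.4 -0.6  1.7]
[-0.24992352 -0.17641284  0.00648343] 0.15316579373070469
```

Request:
{"name": "drive_tool", "arguments": {"steps": [{"translation":[0,0,0],"twist":6,"gripper":255},{"translation":[0,0,0],"twist":8,"gripper":255},{"translation":[0,0,0],"twist":8,"gripper":255},{"translation":[0,0,0],"twist":8,"gripper":255},{"translation":[0,0,0],"twist":8,"gripper":255}]}}

```text
clock: 6.2
tcp_pos: [574.6, -192.1, 123.7]
orientation: [-3.128, -0.265, 0.002]
wrist_force: [-2.1, 2.4, 3.5]
opening: 0.16
gripper_force: 30.0
```

Request:
{"name": "drive_tool", "arguments": {"steps": [{"translation":[0,0,0],"twist":8,"gripper":255},{"translation":[0,0,0],"twist":8,"gripper":255},{"translation":[0,0,0],"twist":8,"gripper":255},{"translation":[0,0,0],"twist":8,"gripper":255},{"translation":[0,0,0],"twist":8,"gripper":255}]}}

```text
clock: 6.7
tcp_pos: [575.0, -190.4, 123.7]
orientation: [-3.028, 0.818, 0.005]
wrist_force: [-3.0, 7.2, 5.7]
opening: 0.154
gripper_force: 30.0
```

Request:
{"name": "drive_tool", "arguments": {"steps": [{"translation":[0,0,0],"twist":2.5,"gripper":255},{"translation":[0,0,0],"twist":0,"gripper":255},{"translation":[0,0,0],"twist":0,"gripper":255}]}}

```text
clock: 7.0
tcp_pos: [575.0, -190.4, 123.7]
orientation: [-3.012, 0.875, 0.005]
wrist_force: [-2.6, 7.4, 7.0]
opening: 0.156
gripper_force: 30.0
```

```bash
python3 -c "
from h import *
rel([575.4,-192.8,122],-122.5)
print(status.state()['ft_torque'],status.state()['opening'])"
```

```text
tcp [ 575.  -190.4  123.7] tool-y yaw -122.41 q [-0.43  0.89  1.05  1.78 -0.91  1.04 -1.16] shift now [1.6 1.9 1.7]
twist 0.08594941244867016 shift after twist [1.6 1.9 1.7]
[ 1.48340538  0.76245877 -0.01593519] 0.15574342842138542
```

Request:
{"name": "drive_tool", "arguments": {"steps": [{"translation":[0,0,0],"twist":0,"gripper":150},{"translation":[0,0,0],"twist":0,"gripper":100},{"translation":[0,0,0],"twist":0,"gripper":0},{"translation":[0,0,0],"twist":0,"gripper":0},{"translation":[0,0,0],"twist":0,"gripper":0}]}}

```text
clock: 7.5
tcp_pos: [575.2, -193.6, 123.7]
orientation: [3.016, -0.88, 0.0]
wrist_force: [-0.8, -0.0, 0.4]
opening: 0.588
gripper_force: 0.0
```

Request:
{"name": "drive_tool", "arguments": {"steps": [{"translation":[0,0,-10],"twist":0,"gripper":0},{"translation":[0,0,-20],"twist":0,"gripper":0},{"translation":[0,0,-25],"twist":0,"gripper":0},{"translation":[0,0,-25],"twist":-8,"gripper":0},{"translation":[0,0,0],"twist":-8,"gripper":0}]}}

```text
clock: 8.0
tcp_pos: [576.9, -195.3, 208.7]
orientation: [3.108, -0.443, 0.01]
wrist_force: [-0.5, -0.9, 0.1]
opening: 0.999
gripper_force: 0.0
```

```bash
python3 -c "
from h import *
rel([529.2-1,-76.6,204],21.5)"
```

```text
tcp [ 576.9 -195.3  208.7] tool-y yaw -106.24 q [-0.45  0.76  1.1   1.73 -0.75  1.13 -0.98] shift now [ -80.  -100.4    4.1]
twist 52.25781571093563 shift after twist [-128.3    1.8    4.1]
```

Request:
{"name": "drive_tool", "arguments": {"steps": [{"translation":[-27,-33,0],"twist":0,"gripper":0},{"translation":[-27,-33,0],"twist":0,"gripper":0},{"translation":[-26,-34,0],"twist":-8,"gripper":0},{"translation":[0,0,0],"twist":-8,"gripper":0},{"translation":[0,0,0],"twist":-8,"gripper":0}]}}

```text
clock: 8.5
tcp_pos: [527.2, -73.2, 205.2]
orientation: [-3.134, -0.218, -0.002]
wrist_force: [0.0, 1.1, 0.2]
opening: 0.997
gripper_force: 0.0
```

Request:
{"name": "drive_tool", "arguments": {"steps": [{"translation":[0,0,0],"twist":-8.5,"gripper":0},{"translation":[0,0,0],"twist":-8.5,"gripper":0},{"translation":[0,0,0],"twist":-8.5,"gripper":0},{"translation":[0,0,0],"twist":-8.5,"gripper":0},{"translation":[0,0,0],"twist":-8.5,"gripper":0}]}}

```text
clock: 9.0
tcp_pos: [527.4, -75.5, 205.4]
orientation: [2.843, 1.334, 0.003]
wrist_force: [0.4, -0.3, 0.4]
opening: 1.004
gripper_force: 0.0
```

Request:
{"name": "drive_tool", "arguments": {"steps": [{"translation":[0,0,0],"twist":-8.5,"gripper":0},{"translation":[0,0,0],"twist":-8.5,"gripper":0},{"translation":[0,0,0],"twist":-8.5,"gripper":0},{"translation":[0,0,0],"twist":-8.5,"gripper":0},{"translation":[0,0,0],"twist":-8.5,"gripper":0}]}}

```text
clock: 9.5
tcp_pos: [527.3, -75.7, 205.4]
orientation: [2.166, 2.273, 0.001]
wrist_force: [0.4, -0.6, -0.6]
opening: 0.999
gripper_force: 0.0
```

```bash
python3 - <<'E'
from h import *
rel([528.7,-76.6,112],21.5)
t=cam("top","t2");s=cam("side","s2")
A=cv2.resize(t["pixels"][160:280,290:430],None,fx=3,fy=3,interpolation=cv2.INTER_CUBIC)
B=cv2.resize(s["pixels"][175:325,230:370],None,fx=3,fy=3,interpolation=cv2.INTER_CUBIC)[:360]
B=cv2.resize(s["pixels"][205:325,240:370],None,fx=3,fy=3,interpolation=cv2.INTER_CUBIC)
cv2.imwrite("pics/z2.png",np.clip(np.hstack([A[:, :410],B])*1.8,0,255).astype(np.uint8))
E
```

```text
tcp [527.3 -75.7 205.4] tool-y yaw 2.76 q [-0.48  0.45  0.69  1.91 -0.36  0.9   0.44] shift now [-0.9  1.1 93.4]
twist -18.7378268581231 shift after twist [-1.2  0.8 93.4]
```

View pics/z2.png

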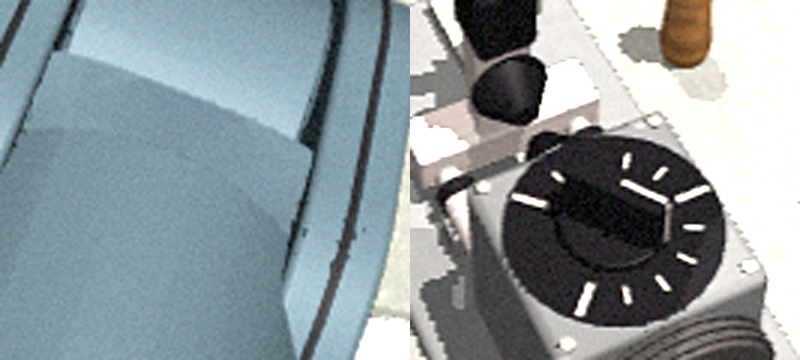

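Top view is blocked by the arm. In the side crop, the pointer line runs from (622,180) to (670,203), and its end edge goes down to (667,237). Mark 5 is at (692,193) and mark 7 at (687,258).

```bash
python3 - <<'E'
from h import *
s=cam("side")
f=lambda p:((p[0]-410+.5)/3+240-.5,(p[1]+.5)/3+205-.5)
sc=[onz(s,f(p),112) for p in((655,121),(749,266),(567,344),(483,187))];C=np.mean(sc,0);print("C",C)
yx=sc[0]+sc[1]-sc[2]-sc[3];print("yaw x",np.degrees(np.arctan2(yx[1],yx[0])))
for n,p in((0,(530,202)),(5,(692,193)),(6,(693,228)),(7,(687,258)),(8,(662,283)),(10,(585,298))):
    d=onz(s,f(p),112)-C;print(n,np.degrees(np.arctan2(d[1],d[0])))
a,b=onz(s,f((670,203)),147),onz(s,f((622,180)),147);d=a-b;print("line",a,b,np.degrees(np.arctan2(d[1],d[0])))
for z,p in((147,(670,203)),(119,(667,237))):
    d=onz(s,f(p),z)-C;print("end",d,np.degrees(np.arctan2(d[1],d[0])))
E
```

```text
C [ 575.98569082 -191.54104504  112.        ]
yaw x 21.338052004025815
0 157.21359183236447
5 21.97900243609557
6 -5.872484304012893
7 -31.58008824528264
8 -59.072498569869786
10 -113.48772261495739
line [ 596.98395306 -205.13632156  147.        ] [ 578.72507532 -192.57367235  147.        ] -34.52912455504338
end [ 20.99826224 -13.59527652  35.        ] -32.92094536787909
end [ 21.33415689 -11.65009021   7.        ] -28.63793424848722
```

Request:
{"name": "drive_tool", "arguments": {"steps": [{"translation":[0,0,0],"twist":-8,"gripper":0},{"translation":[0,0,0],"twist":-8,"gripper":0},{"translation":[-1,1,0],"twist":-2.7,"gripper":0},{"translation":[0,0,0],"twist":0,"gripper":0}]}}

```text
clock: 10.05
tcp_pos: [528.5, -75.9, 204.4]
orientation: [1.78, 2.588, 0.0]
wrist_force: [0.8, -0.3, 0.4]
opening: 1.005
gripper_force: 0.0
```

The dial reads mark 7 to within about 1–2°. Next, go down over the head.

Request:
{"name": "drive_tool", "arguments": {"steps": [{"translation":[0,0,20],"twist":0,"gripper":0},{"translation":[0,0,20],"twist":0,"gripper":0},{"translation":[0,0,20],"twist":0,"gripper":0},{"translation":[0,0,20],"twist":0,"gripper":0},{"translation":[0,0,12],"twist":0,"gripper":0}]}}

```text
clock: 10.55
tcp_pos: [527.7, -75.5, 110.7]
orientation: [-1.78, -2.588, 0.002]
wrist_force: [0.2, 1.0, 0.1]
opening: 1.001
gripper_force: 0.0
```

Request:
{"name": "drive_tool", "arguments": {"steps": [{"translation":[0,0,0],"twist":0,"gripper":80},{"translation":[0,0,0],"twist":0,"gripper":110},{"translation":[0,0,0],"twist":0,"gripper":120},{"translation":[0,0,0],"twist":0,"gripper":140},{"translation":[0,0,0],"twist":0,"gripper":255}]}}

```text
clock: 11.05
tcp_pos: [528.6, -75.4, 112.3]
orientation: [1.775, 2.591, 0.001]
wrist_force: [-0.8, -0.4, -0.3]
opening: 0.57
gripper_force: 0.0
```

Request:
{"name": "drive_tool", "arguments": {"steps": [{"translation":[0,0,0],"twist":0,"gripper":255},{"translation":[0,0,0],"twist":0,"gripper":255},{"translation":[0,0,0],"twist":0,"gripper":255},{"translation":[0,0,0],"twist":0,"gripper":255},{"translation":[0,0,0],"twist":0,"gripper":255}]}}

```text
clock: 11.55
tcp_pos: [530.9, -74.6, 112.3]
orientation: [1.771, 2.59, 0.004]
wrist_force: [7.6, 2.0, -3.2]
opening: 0.335
gripper_force: 30.0
```

```bash
python3 - <<'E'
from h import *
y=np.radians(111.5)
rel([528.7+80*np.cos(y),-76.6+80*np.sin(y),112],21.5)
print(status.state()['opening']*88)
s=cam("side","s3");cv2.imwrite("pics/z3.png",cv2.resize(s["pixels"][120:330,180:420],None,fx=2.5,fy=2.5,interpolation=cv2.INTER_CUBIC))
E
```

```text
tcp [530.9 -74.6 112.3] tool-y yaw 21.27 q [-0.34  0.57  0.52  1.96 -0.43  0.71  0.81] shift now [78.9 -3.1  0.2]
twist -0.23153267626189233 shift after twist [78.9 -2.8  0.2]
29.519568672484105
```

View pics/z3.png

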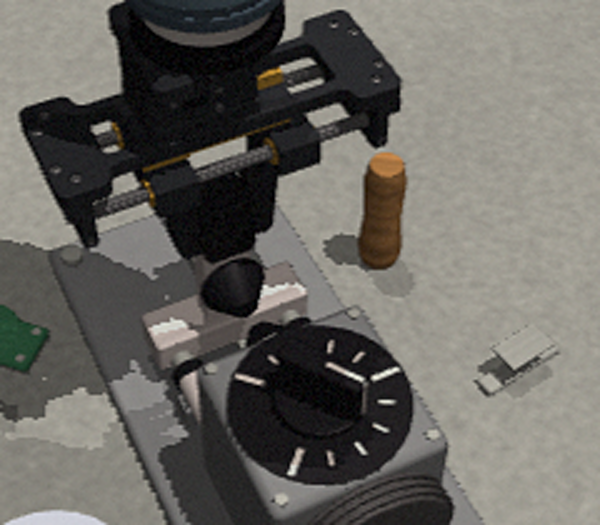

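The fingers pinch the head at 29.5 mm, so the button is fully in. The dial still reads 7 and the surrounding parts haven't moved. Now pull along tool +x.

Request:
{"name": "drive_tool", "arguments": {"steps": [{"translation":[3,2,0],"twist":0,"gripper":255},{"translation":[6,0,0],"twist":0,"gripper":255},{"translation":[7,0,0],"twist":0,"gripper":255},{"translation":[7,0,0],"twist":0,"gripper":255},{"translation":[7,0,0],"twist":0,"gripper":255}]}}

```text
clock: 12.1
tcp_pos: [520.7, -48.6, 112.3]
orientation: [1.774, 2.588, -0.001]
wrist_force: [4.5, -5.2, -0.7]
opening: 0.338
gripper_force: 30.0
```

Moving freely with a spring force of about 6 N.

Request:
{"name": "drive_tool", "arguments": {"steps": [{"translation":[8,0,0],"twist":0,"gripper":255},{"translation":[8,0,0],"twist":0,"gripper":255},{"translation":[8,0,0],"twist":0,"gripper":255},{"translation":[8,0,0],"twist":0,"gripper":255},{"translation":[6,0,0],"twist":0,"gripper":255}]}}

```text
clock: 12.6
tcp_pos: [506.8, -13.6, 112.3]
orientation: [1.774, 2.587, -0.002]
wrist_force: [4.3, -7.3, -1.1]
opening: 0.338
gripper_force: 30.0
```

Request:
{"name": "drive_tool", "arguments": {"steps": [{"translation":[4,0,0],"twist":0,"gripper":255},{"translation":[3,0,0],"twist":0,"gripper":255},{"translation":[2,0,0],"twist":0,"gripper":255},{"translation":[0,0,0],"twist":0,"gripper":255}]}}

```text
clock: 13.0
tcp_pos: [503.5, -5.2, 112.3]
orientation: [1.774, 2.588, -0.001]
wrist_force: [3.9, -6.1, 0.1]
opening: 0.333
gripper_force: 30.0
```

Request:
{"name": "drive_tool", "arguments": {"steps": [{"translation":[2,0,0],"twist":0,"gripper":255},{"translation":[2,0,0],"twist":0,"gripper":255},{"translation":[2,0,0],"twist":0,"gripper":255},{"translation":[0,0,0],"twist":0,"gripper":255}]}}

```text
clock: 13.4
tcp_pos: [501.5, -0.0, 112.3]
orientation: [1.774, 2.587, -0.002]
wrist_force: [3.7, -7.9, -0.8]
opening: 0.341
gripper_force: 30.0
```

Request:
{"name": "drive_tool", "arguments": {"steps": [{"translation":[1,0,0],"twist":0,"gripper":255},{"translation":[1,0,0],"twist":0,"gripper":255},{"translation":[0,0,0],"twist":0,"gripper":255}]}}

```text
clock: 13.7
tcp_pos: [501.4, 0.0, 112.3]
orientation: [1.774, 2.584, -0.003]
wrist_force: [5.0, -11.2, -4.8]
opening: 0.338
gripper_force: 30.1
```

The stop is reached: about 80 mm of travel, and the last 2 mm raised the force without motion. One check picture before handing in.

```bash
python3 - <<'E'
from h import *
s=cam("side","s4");cv2.imwrite("pics/z4.png",cv2.resize(s["pixels"][90:420,130:430],None,fx=1.8,fy=1.8,interpolation=cv2.INTER_CUBIC))
st=status.state();print(st["tcp_pos"],st["wrist_force"],st["opening"],st["clock"])
E
```

```text
[5.01396631e+02 1.03045603e-02 1.12291078e+02] [  6.69211006 -12.52316185  -4.23205324] 0.3373168474301688 13.75
```

View pics/z4.png

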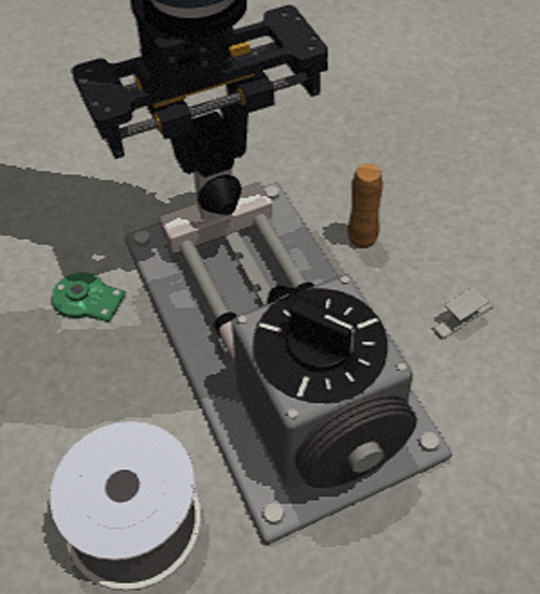

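The picture shows the carriage at (220,220) on fully extended tubes, still gripped. The dial at (320,345) points to 7, and the other parts are where they were.

```bash
python3 -c "
from cell import order;print(order.job_done())"
```

```text
the job is handed in; nothing more can be done
None
```

Job handed in at 13.8 s: the dial is at mark 7 (measured within about 1–2°), the button is squeezed in, the arm is held at its second stop about 80 mm out, and the parts around the station look undisturbed in the last picture.

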